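# Back the ratchet feed wheel off by one notch

## Task

The ratchet feed wheel on the bench has been fed one notch too far. With a fingertip, tip its pawl up out of the teeth by the red tab (it stays up by itself), push one of the brass pegs so that the wheel turns backward, clockwise seen from above, by one notch, then tip the pawl down again until it sits fully home between the teeth, and move clear. Nothing is to be gripped or picked up: do not force the mechanism, and leave the loose things around it where they are.

Things in the scene. Friction and masses are not known exactly. Their poses are not given: they have to be found in the camera images.
- indexer: The ratchet feed wheel's fixed base: green plate 220 x 220 x 14 mm screwed to the bench. Origin on the wheel's vertical axis, at the plate's underside (bench height); z up. Positions called 'base frame' below are in this frame, in mm.
- wheel_hub (a point): Point on the wheel's axis at the wheel's top face, height 50. The dark steel wheel has radius 83; ten saw teeth (radius 63 to 83, one every 36 degrees) stand up from it to height 59. In the middle, turning with it, an aluminium hub: radius 34 up to height 56, 20 up to 70, 11 up to 78.
- wheel (a joint): Turn of the wheel, rad; grows BACKWARD = clockwise seen from above. Starts within 0.05 of 0; one notch back is 0.628. Stiff: takes about 4 N at a peg and stays where left. With the pawl down it has about 0.08 of play backward, then is blocked. The pawl can go fully down again within about 0.07 of a whole notch.
- pawl (a joint): Turn of the pawl about its horizontal hinge, rad: 0 fully down in the teeth, grows as the nose lifts, stop at 1.3; clear of the teeth from about 0.25. The hinge is stiff: the pawl stays at any angle at which it is left and takes about 3 N at the tab to move, up or down.
- pawl_hinge (a point): Middle of the pawl's hinge pin, at (68, 73, 74) in the base frame; the pin lies along base y between two green cheeks (24 mm overall in y, top at height 83). The pawl is a dark bar 14 wide, 10 thick that, when down, runs from here along base -x for 72 mm above the teeth; its nose, the last 9 mm, reaches down between the teeth to 22 mm below the hinge.
- pawl_tab (a point): Centre of the red tab standing square up from the pawl's nose end: 22 wide (base y), 8 thick, 45 tall; 66 mm from the hinge along the bar, 27.5 above the bar's centre line. Pawl down: centre at (2, 73, 101.5) in the base frame, top at height 124. Pushed towards the hinge and up (base +x, +z) it lifts the pawl; pushed from the hinge's side (base -x, then down) it lowers it.
- peg_a (a point): Middle of one of three upright brass pegs on the wheel: diameter 12, from height 50 to 86, 48 mm from the wheel's axis, this point at height 68. The peg on the side away from the pawl: at wheel joint 0 it is at (0, -48) in the base frame; turning backward moves it towards base -x.
- peg_b (a point): The same on the second peg: at (42, 24) in the base frame with the wheel joint at 0.
- peg_c (a point): The same on the third peg: at (-42, 24) in the base frame with the wheel joint at 0.
- bushing: Bystander, to be left alone: plain brass bushing (tube), 44 mm across, 30 mm high; origin under its centre
- flange: Bystander, to be left alone: turned aluminium flange with a boss, 60 mm across, 34 mm high; origin under its centre
- oiler: Bystander, to be left alone: yellow plastic oil bottle with a red cap, 44 mm across, 100 mm high; origin under its centre
- screwdriver: Bystander, to be left alone: screwdriver lying on the bench, about 200 mm long; origin near its middle

How it is judged:
By the outcome, as a careful person would: the job done as asked, in the order asked, and still so for the second after the job is handed in, with the robot touching nothing.
It also fails if it takes over 72 s, if anything falls off the work surface, if the arm or the gripper's body presses on something with over 40 N, if the wrist force passes 120 N, or if a joint passes its speed limit or range.

## Robot

A 6-joint arm with a two-finger parallel gripper is mounted at the origin on the work surface. World frame = base frame: x ahead of the robot, y to its left, z up, the work surface at z = 0. Lengths are in m, angles in rad, forces in N, time in s.
With the tool pointing down it reaches from about 0.325 to 0.9 m from the base axis. Payload 3.5 kg.
Tool frame: the origin (TCP) lies at the very end of the fingers, on their centre line; the grasp point (between the pads) lies 19 mm behind it; z points along the fingers, y is the line along which they close (so a half turn about z gives the same grasp; the last joint's range is limited). The gripper opens to 85 mm and grips with 20 to 120 N. Pads are 22 mm wide; open, the fingers measure 114 mm over their backs; the gripper's body (76 mm by 85 mm) begins 54 mm behind the grasp point. The pads swing forward as they close: fully open they stand 13 mm farther back than shut.
Start: joints at [-1.261, 0.276, -0.026, 1.268, 0, 1.467], TCP at [0.251, -0.573, 0.231] pointing down, gripper open.
Joint ranges: [-3.12, 3.12], [-0.85, 1.88], [-1.08, 1.24], [-1.95, 2.15], [-1.57, 1.53], [-3.14, 3.14]. Speed limits (rad/s): [2.57, 2.57, 3.14, 3.14, 3.14, 3.14].

## Interface

Orientations are given as a unit quaternion [w, x, y, z].
In Python, from cell import observe, optics, workorder gives the robot as it stands.
- The arm moves only by the shell command python3 -m pendant 'ROWS'. ROWS is JSON, a list of rows, each an object of numbers: "x", "y", "z": the shift along the tool's x, y, z in m; "ax", "ay", "az": the turn, a rotation vector about the tool's x, y, z in rad; "grip": the closure, from -1 (fully open) to 1 (shut), so that 0 is half open. In form: [{"x": .., "y": .., "z": .., "ax": .., "ay": .., "az": .., "grip": ..}, ...]. A call has exactly 5 rows; each row is the pose to reach, as a shift and turn from the pose commanded when the call began, along the tool's axes at that moment; what a row does not reach only later rows make up. A row lasts 1/8 s, in which the tool goes at most 62.5 mm and 10.7 degrees, less where a joint would pass 70% of its speed; a pose out of reach is approached as far as the arm can. A call with a gripper value outside its range is refused whole. The fingers move at their own pace and stop on an object; the grip force is fixed at half the most. Time passes only in rows, so rows that repeat a pose let the fingers close, or fill a call up. It gives the time, the measured TCP pose, the force, the opening and the grip force at its end, in the units of the state.
- observe(): the state, without advancing time (a new reading comes with each control period).
- optics.get_image(name): name is "side" or "top" or "wrist"; returns the picture (480x640x3 uint8, red, green, blue); there is no depth.
- optics.calibration(name): a dict with "camera_matrix" (3x3 intrinsics, pixels), "cam_to_world" (4x4, takes a point from camera to world coordinates); the wrist camera has in their place "tool_from_camera" (4x4, takes a point from camera to tool coordinates, whose origin is the TCP and whose axes are the flange's). Camera axes: x right, y up, looking along -z (the intrinsics and any distortion apply to the point x, -y, -z); pixel columns grow to the right and rows downward; lengths in m; the calibration is good to about 2 mm. The wrist camera is an equidistant fisheye: a pixel r from the principal point sees the ray r / f radians off the axis. A picture is of the moment at which its call begins: read the wrist's pose just before it. calibration takes no time and is no camera call.
- workorder.sign_off(): hands the job in; it is judged then, once.
The state is a dict: "time": time; "joint_positions": joint angles; "dq": joint speeds; "tau": joint torques, N m; "ee_pos": TCP position; "ee_rot": TCP orientation; "contact_force": force on the tool from outside, world axes, zero at the start; "ft_torque": the same for the moment, N m; "finger_gap": finger opening in m; "finger_force": force on a finger pad.
Only numpy, scipy, OpenCV 4.12 (cv2) and the standard library are available. Lean on these libraries where they do the work, as an engineer would, in place of code of your own. Each camera call takes 0.05 s, during which the arm holds its last target. There are 200 camera calls.

## Working session

There is one attempt and no reset: what is moved stays moved. The work goes in short steps, Python scripts to look and compute and a shell command to move; the robot and the scene stay as the last step left them, time stands still between calls to the robot, and variables do not carry over. Pictures are saved under pics/ and viewed, at most 12 in all, crops included, and the job is handed in when it is done.

```bash
mkdir -p pics
python3 - <<'E'
from cell import observe, optics
import cv2, numpy as np
s=observe(); print(s)
for n in ("top","side"):
    cv2.imwrite(f"pics/{n}0.png",optics.get_image(n)[:,:,::-1]); c=optics.calibration(n); print(n,{k:np.round(v,4).tolist() if not isinstance(v,str) else v for k,v in c.items()})
c=optics.calibration("wrist");print(c)
E
```

```text
{'time': 0.0, 'joint_positions': array([-1.26145301e+00,  2.77143244e-01, -2.78829589e-02,  1.26802579e+00,
       -2.06810938e-05,  1.46743643e+00]), 'dq': array([-1.28524203e-04,  9.44047701e-05, -8.97367662e-04, -7.70875816e-04,
       -7.14009187e-04,  4.14661593e-04]), 'tau': array([ 5.06398355e-04, -4.45507765e+01,  2.95204639e+01,  1.65456010e-02,
       -1.78832931e-05, -4.23864932e-06]), 'ee_pos': array([ 0.25044639, -0.57176633,  0.23015238]), 'ee_rot': array([-1.12079229e-03,  9.78784323e-01,  2.04890159e-01, -1.26237822e-04]), 'contact_force': array([ 1.0058975 , -0.32035168, -0.96390641]), 'ft_torque': array([ 0.06129955, -0.01672615, -0.01185271]), 'finger_force': 0.0, 'finger_gap': 0.08550710152000361}
top {'camera_matrix': [[548.6114, 0.0, 320.912], [0.0, 548.6114, 242.6716], [0.0, 0.0, 1.0]], 'cam_to_world': [[-0.0299, 0.9984, -0.0484, 0.5269], [-0.9993, -0.0309, -0.021, 0.0236], [-0.0224, 0.0477, 0.9986, 0.9308], [0.0, 0.0, 0.0, 1.0]]}
side {'camera_matrix': [[504.0482, 0.0, 321.4773], [0.0, 504.0482, 239.7624], [0.0, 0.0, 1.0]], 'cam_to_world': [[-0.9498, 0.1892, -0.2493, 0.4037], [-0.3126, -0.6119, 0.7265, 0.6095], [-0.0151, 0.7679, 0.6403, 0.5766], [0.0, 0.0, 0.0, 1.0]]}
{'camera_matrix': array([[371.64829954,   0.        , 316.57577184],
       [  0.        , 371.64829954, 237.87886133],
       [  0.        ,   0.        ,   1.        ]]), 'tool_from_camera': array([[ 1.17506022e-03,  9.55754407e-01,  2.94163446e-01,
         7.43683071e-02],
       [ 9.99999146e-01, -9.54576324e-04, -8.93104452e-04,
         7.92983754e-04],
       [-5.72787054e-04,  2.94164244e-01, -9.55754712e-01,
        -1.43554843e-01],
       [ 0.00000000e+00,  0.00000000e+00,  0.00000000e+00,
         1.00000000e+00]])}
```

View pics/top0.png

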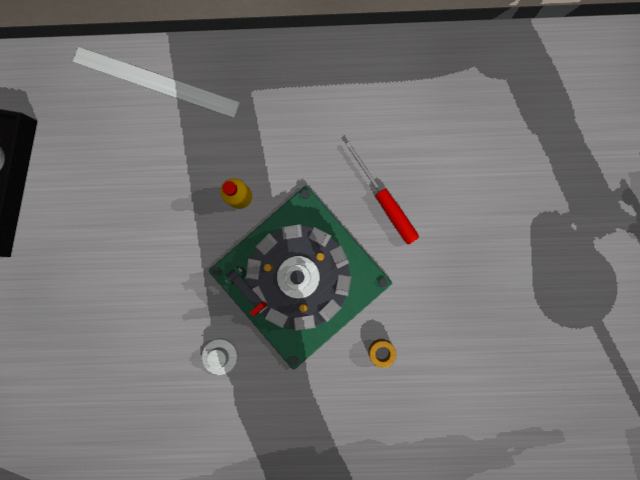

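View pics/side0.png

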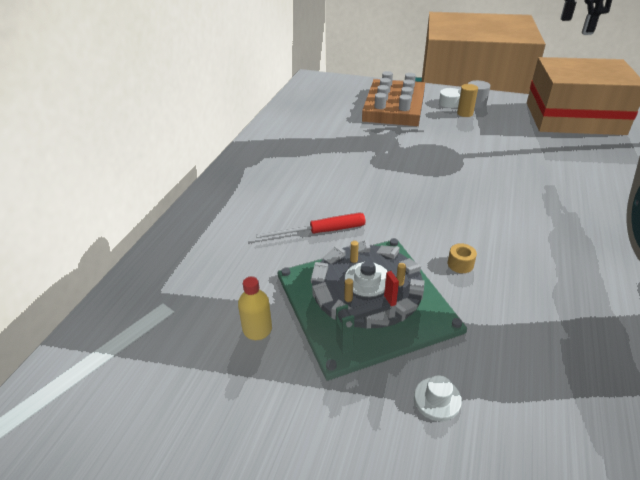

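Top view: plate corners are at (307,186), (391,282), (294,369) and (210,270), with the hub at (297,278). The tab is near (258,309) and the pegs at (320,257), (268,268) and (304,308). The side view shows the same corners at (280,275), (395,240), (463,322) and (332,370).

```bash
cat > h.py <<'E'
import numpy as np, cv2
from scipy.optimize import least_squares
from scipy.spatial.transform import Rotation as R
from cell import observe, optics
def proj(n,P):
    c=optics.calibration(n);T=c["cam_to_world"];K=c["camera_matrix"]
    q=(np.atleast_2d(P)-T[:3,3])@T[:3,:3]
    return np.c_[K[0,0]*q[:,0]/-q[:,2]+K[0,2],K[1,1]*-q[:,1]/-q[:,2]+K[1,2]]
def projw(P,s=None):
    s=s or observe();c=optics.calibration("wrist");T=c["tool_from_camera"];K=c["camera_matrix"]
    t=(np.atleast_2d(P)-s["ee_pos"])@R.from_quat(np.roll(s["ee_rot"],-1)).as_matrix()
    q=(t-T[:3,3])@T[:3,:3]; d=np.c_[q[:,0],-q[:,1],-q[:,2]]
    rr=np.hypot(d[:,0],d[:,1]);th=np.arctan2(rr,d[:,2])
    return d[:,:2]/rr[:,None]*th[:,None]*K[0,0]+[K[0,2],K[1,2]]
def b2w(P,x,y,yaw):
    P=np.atleast_2d(P)/1000.
    c,s=np.cos(yaw),np.sin(yaw)
    return np.c_[x+c*P[:,0]-s*P[:,1],y+s*P[:,0]+c*P[:,1],P[:,2]]
def pegs(w,h=86):
    a=np.radians([-90,30,150])-w
    return np.c_[48*np.cos(a),48*np.sin(a),0*a+h]
def save(n,name,box=None,k=1):
    im=optics.get_image(n)[:,:,::-1]
    if box: im=im[box[1]:box[3],box[0]:box[2]]
    cv2.imwrite(f"pics/{name}.png",cv2.resize(im,None,fx=k,fy=k,interpolation=cv2.INTER_CUBIC))
E
python3 - <<'E'
from h import *
C=[[110,110,14],[110,-110,14],[-110,-110,14],[-110,110,14]]
tc=[[210,270],[307,186],[391,282],[294,369]]; sc=[[332,370],[280,275],[395,240],[463,322]]
tp=[[320,257],[268,268],[304,308]]
def f(v):
    return np.r_[(proj("top",b2w(C,*v[:3]))-tc).ravel(),(proj("side",b2w(C,*v[:3]))-sc).ravel(),(proj("top",b2w([[0,0,78]],*v[:3]))-[297,277]).ravel()]
r=least_squares(f,[.5,.05,.75],loss="soft_l1");v=r.x
print(v,np.round(r.fun.reshape(-1,2),1).tolist())
X=proj("top",b2w(pegs(0),*v));print(X)
print(proj("top",b2w([[2,73,124],[68,73,83]],*v)),proj("side",b2w([[2,73,124],[68,73,83]],*v)),proj("side",b2w(pegs(0),*v)))
q=observe();print(R.from_quat(np.roll(q["ee_rot"],-1)).as_matrix().round(3))
save("top","top1",(200,180,400,375),4); save("side","side1",(270,220,470,380),4)
E
```

```text
[0.5161812  0.07823832 0.69405192] [[-1.7, 0.6], [-0.4, -2.1], [3.0, 0.1], [0.8, 1.2], [-6.1, 4.4], [-4.4, -6.1], [0.5, -3.9], [4.7, 3.7], [1.3, -0.1]]
[[321.31662248 256.26468907]
 [268.49439816 267.02213415]
 [304.11164913 307.65253934]]
[[258.11410836 309.28109097]
 [233.75986269 275.21007657]] [[391.95825678 274.49796988]
 [344.61287563 310.55435441]] [[353.87287608 241.07468843]
 [347.9877831  279.23732281]
 [401.10893294 263.72750005]]
[[ 0.916  0.401 -0.001]
 [ 0.401 -0.916  0.002]
 [ 0.    -0.002 -1.   ]]
```

View pics/side1.png

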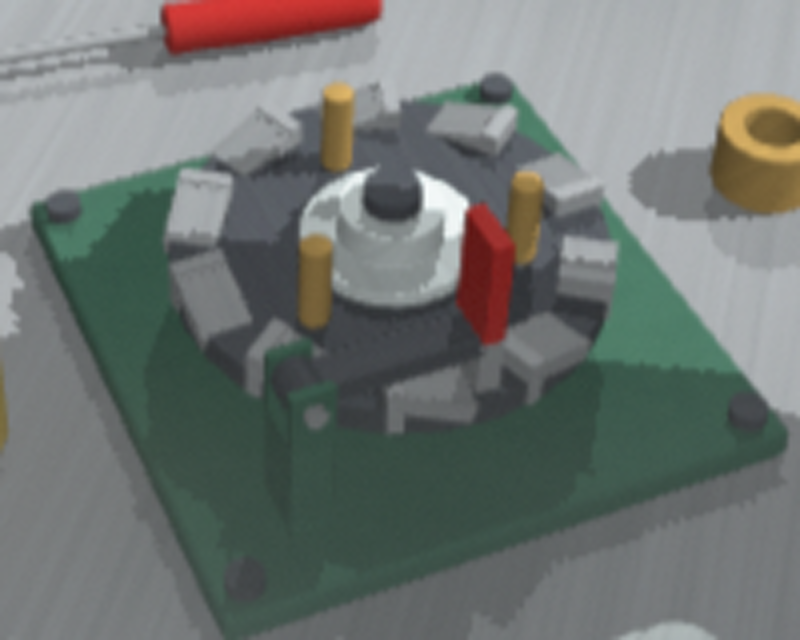

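The crop confirms the model: tab top at side pixel (392,274), pegs at (355,242), (349,280) and (401,265), and the hub top at about (368,264). I'll refine the fit with these points and then work out the approach.

```bash
cat >> h.py <<'E'
try: V=np.load("v.npy")
except Exception: V=None
def go(P,yaw=True):
    s=observe();M=R.from_quat(np.roll(s["ee_rot"],-1)).as_matrix()
    c,sn=np.cos(V[2]),np.sin(V[2])
    G=np.array([[c,sn,0],[sn,-c,0],[0,0,-1.]])
    return (M.T@(b2w(P,*V[:3])[0]-s["ee_pos"])).round(4), R.from_matrix(M.T@G).as_rotvec().round(3)
def inbase():
    s=observe();c,sn=np.cos(V[2]),np.sin(V[2]);r=np.array([[c,sn,0],[-sn,c,0],[0,0,1]])
    print("t",round(s["time"],2),"tcp base mm",(1000*r@(s["ee_pos"]-[V[0],V[1],0])).round(1),"F base",(r@s["contact_force"]).round(1))
E
python3 - <<'E'
from h import *
tp=[[320,257],[268,268],[304,308]];sp=[[355,242.5],[349,280.5],[401.5,265]]
F=[[2,73,124],[0,0,78]];tf=[[258,309],[297,277]];sf=[[392.5,274.3],[368,264.5]]
def f(v):
    w=v[3];b=lambda P:b2w(P,*v[:3])
    return np.r_[proj("top",b(pegs(w)))-tp,proj("side",b(pegs(w)))-sp,proj("top",b(F))-tf,proj("side",b(F))-sf].ravel()
r=least_squares(f,[.516,.078,.694,0]);print(r.x,r.fun.reshape(-1,2).round(1).tolist())
v=r.x.copy(); np.save("v.npy",v)
import h; h.V=v
print(h.go([-45,73,180])); print(b2w([[-45,73,180]],*v[:3]))
E
```

```text
[ 0.51520769  0.07919592  0.6919257  -0.0086605 ] [[0.6, -0.2], [-0.2, -0.1], [-0.3, 0.3], [-0.9, -0.9], [-0.3, -0.6], [0.2, -0.9], [-0.6, 0.9], [0.7, 0.5], [-0.1, 0.9], [-0.1, 0.9]]
(array([ 0.4403, -0.548 ,  0.0514]), array([-0.001, -0.   , -0.279]))
[[0.4339813  0.10669634 0.18      ]]
```

```bash
python3 -m pendant '[{"x":0.037,"y":-0.046,"z":0,"az":-0.056,"grip":1},{"x":0.074,"y":-0.092,"z":0,"az":-0.112,"grip":1},{"x":0.111,"y":-0.138,"z":0,"az":-0.168,"grip":1},{"x":0.148,"y":-0.184,"z":0,"az":-0.224,"grip":1},{"x":0.185,"y":-0.23,"z":0,"az":-0.279,"grip":1}]'; python3 -c "
from h import *
print(go([-45,73,180]))"
```

```text
(array([ 0.4403, -0.548 ,  0.0514]), array([-0.001, -0.   , -0.279]))schema error: expected keys x, y, z, ax, ay, az, grip
```

All seven keys are needed in every row.

```bash
python3 -m pendant '[{"x":0.037,"y":-0.046,"z":0,"ax":0,"ay":0,"az":-0.056,"grip":1},{"x":0.074,"y":-0.092,"z":0,"ax":0,"ay":0,"az":-0.112,"grip":1},{"x":0.111,"y":-0.138,"z":0,"ax":0,"ay":0,"az":-0.168,"grip":1},{"x":0.148,"y":-0.184,"z":0,"ax":0,"ay":0,"az":-0.224,"grip":1},{"x":0.185,"y":-0.23,"z":0,"ax":0,"ay":0,"az":-0.279,"grip":1}]'; python3 -c "
from h import *
print(go([-45,73,180]))"
```

```text
time: 0.82
ee_pos: [0.3281, -0.2857, 0.2312]
ee_rot: [0.0, 0.941, 0.34, 0.0]
contact_force: [1.3, 0.0, 1.4]
finger_gap: 0.0003
finger_force: 0.0
(array([ 0.3322, -0.2342,  0.0513]), array([ 0.   , -0.   ,  0.001]))
```

```bash
python3 -m pendant '[{"x":0.045,"y":-0.032,"z":0,"ax":0,"ay":0,"az":0,"grip":1},{"x":0.09,"y":-0.064,"z":0,"ax":0,"ay":0,"az":0,"grip":1},{"x":0.135,"y":-0.096,"z":0,"ax":0,"ay":0,"az":0,"grip":1},{"x":0.18,"y":-0.128,"z":0,"ax":0,"ay":0,"az":0,"grip":1},{"x":0.225,"y":-0.16,"z":0,"ax":0,"ay":0,"az":0,"grip":1}]'; python3 -c "
from h import *
print(go([-45,73,114]));inbase()"
```

```text
time: 1.45
ee_pos: [0.3993, -0.0191, 0.2315]
ee_rot: [0.0, 0.941, 0.339, 0.0]
contact_force: [0.2, -0.4, -0.0]
finger_gap: 0.0003
finger_force: 0.0
(array([ 0.1069, -0.0749,  0.1175]), array([ 0.001, -0.001, -0.   ]))
t 1.45 tcp base mm [-152.    -1.7  231.5] F base [-0.1 -0.5 -0. ]
```

```bash
python3 -m pendant '[{"x":0.043,"y":-0.03,"z":0.01,"ax":0,"ay":0,"az":0,"grip":1},{"x":0.085,"y":-0.06,"z":0.03,"ax":0,"ay":0,"az":0,"grip":1},{"x":0.107,"y":-0.075,"z":0.07,"ax":0,"ay":0,"az":0,"grip":1},{"x":0.107,"y":-0.075,"z":0.115,"ax":0,"ay":0,"az":0,"grip":1},{"x":0.107,"y":-0.075,"z":0.115,"ax":0,"ay":0,"az":0,"grip":1}]'; python3 -c "
from h import *
inbase()
P=b2w([[2,73,124],[0,0,78],[-2,73,101]],*V[:3]);print(projw(P),projw(b2w(pegs(V[3]),*V[:3])))
save('wrist','w1')"
```

```text
time: 2.08
ee_pos: [0.4296, 0.1052, 0.1131]
ee_rot: [-0.001, 0.941, 0.34, -0.004]
contact_force: [0.4, -0.4, 0.6]
finger_gap: 0.0002
finger_force: 0.0
t 2.08 tcp base mm [-49.4  74.6 113.1] F base [ 0.1 -0.6  0.6]
[[319.17680427 190.52574644]
 [462.64684346 181.18694186]
 [319.0211403  190.16192549]] [[547.38250445 187.59453772]
 [424.97171254  94.56972255]
 [416.57601835 264.45580366]]
```

View pics/w1.png

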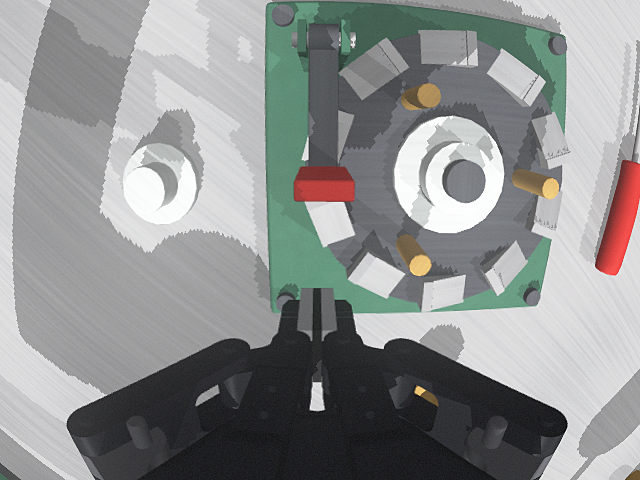

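The wrist view shows the red tab's top at about (324,185), straight ahead of the shut fingers. The hub is at (463,182), matching the prediction to within 2 mm. I'll approach and lift along the arc.

```bash
python3 -m pendant '[{"x":0.015,"y":0.001,"z":0,"ax":0,"ay":0,"az":0,"grip":1},{"x":0.025,"y":0.002,"z":0,"ax":0,"ay":0,"az":0,"grip":1},{"x":0.032,"y":0.002,"z":0,"ax":0,"ay":0,"az":0,"grip":1},{"x":0.036,"y":0.002,"z":0,"ax":0,"ay":0,"az":0,"grip":1},{"x":0.039,"y":0.002,"z":0,"ax":0,"ay":0,"az":0,"grip":1}]'; python3 -c "
from h import *
inbase()"
```

```text
time: 2.75
ee_pos: [0.4618, 0.1252, 0.1166]
ee_rot: [0.003, 0.941, 0.338, -0.005]
contact_force: [-11.5, -12.5, 14.7]
finger_gap: -0.0002
finger_force: 8.5
t 2.75 tcp base mm [-11.8  69.5 116.6] F base [-16.8  -2.3  14.7]
```

```bash
python3 -m pendant '[{"x":0.001,"y":0,"z":-0.005,"ax":0,"ay":0,"az":0,"grip":1},{"x":0.004,"y":0,"z":-0.01,"ax":0,"ay":0,"az":0,"grip":1},{"x":0.007,"y":0,"z":-0.013,"ax":0,"ay":0,"az":0,"grip":1},{"x":0.012,"y":0,"z":-0.018,"ax":0,"ay":0,"az":0,"grip":1},{"x":0.015,"y":0,"z":-0.02,"ax":0,"ay":0,"az":0,"grip":1}]'; python3 -c "
from h import *
inbase()"
```

```text
time: 3.38
ee_pos: [0.4763, 0.1372, 0.137]
ee_rot: [0.001, 0.941, 0.339, -0.001]
contact_force: [-2.7, -6.1, 4.5]
finger_gap: 0.0
finger_force: 3.9
t 3.38 tcp base mm [  7.   69.5 137. ] F base [-6.  -2.9  4.5]
```

```bash
python3 -m pendant '[{"x":0.004,"y":0,"z":-0.003,"ax":0,"ay":0,"az":0,"grip":1},{"x":0.009,"y":0,"z":-0.006,"ax":0,"ay":0,"az":0,"grip":1},{"x":0.013,"y":0,"z":-0.008,"ax":0,"ay":0,"az":0,"grip":1},{"x":0.017,"y":0,"z":-0.009,"ax":0,"ay":0,"az":0,"grip":1},{"x":0.018,"y":0,"z":-0.009,"ax":0,"ay":0,"az":0,"grip":1}]'; python3 -c "
from h import *
inbase();save('side','s2',(270,200,470,350),4)"
```

```text
time: 4.0
ee_pos: [0.491, 0.1491, 0.1478]
ee_rot: [0.001, 0.941, 0.339, 0.0]
contact_force: [-6.4, -4.4, 15.0]
finger_gap: 0.0
finger_force: 7.6
t 4.0 tcp base mm [ 26.   69.3 147.8] F base [-7.8  0.7 15. ]
```

View pics/s2.png

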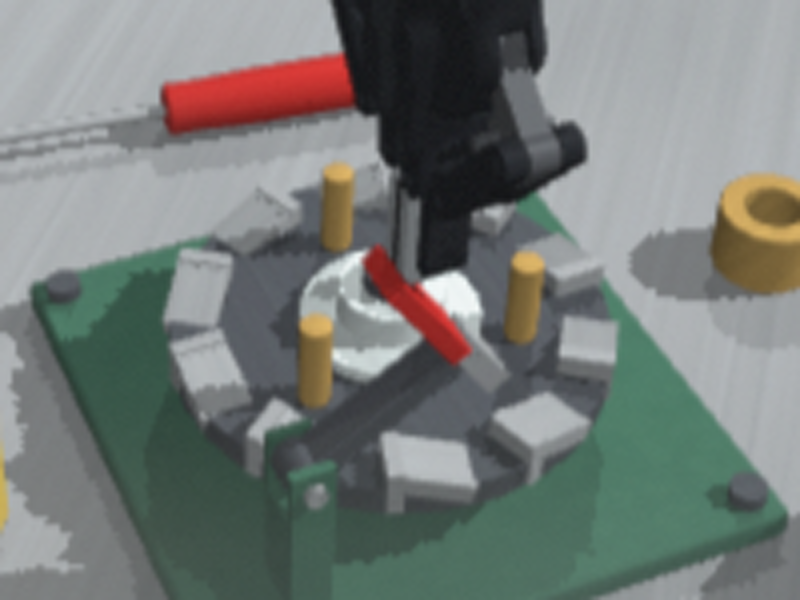

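The pawl stands up at about 0.65 rad, with the tab leaning over and the wheel undisturbed. I'll back off and go to peg A.

```bash
python3 -m pendant '[{"x":-0.02,"y":0,"z":-0.01,"ax":0,"ay":0,"az":0,"grip":1},{"x":-0.025,"y":0,"z":-0.05,"ax":0,"ay":0,"az":0,"grip":1},{"x":-0.02,"y":0.04,"z":-0.05,"ax":0,"ay":0,"az":0,"grip":1},{"x":0.0,"y":0.085,"z":-0.05,"ax":0,"ay":0,"az":0,"grip":1},{"x":0.002,"y":0.117,"z":-0.04,"ax":0,"ay":0,"az":0,"grip":1}]'; python3 -c "
from h import *
inbase();save('wrist','w2')
s=observe();print(projw(b2w(pegs(V[3]),*V[:3])))"
```

```text
time: 4.68
ee_pos: [0.5704, 0.0608, 0.1867]
ee_rot: [0.0, 0.941, 0.339, 0.003]
contact_force: [0.1, 0.2, 0.9]
finger_gap: -0.0005
finger_force: 0.0
t 4.67 tcp base mm [ 30.8 -49.4 186.7] F base [0.2 0.1 0.9]
[[308.91275082 277.68622555]
 [204.38680688 222.25309982]
 [216.67269895 326.99049576]]
```

View pics/w2.png

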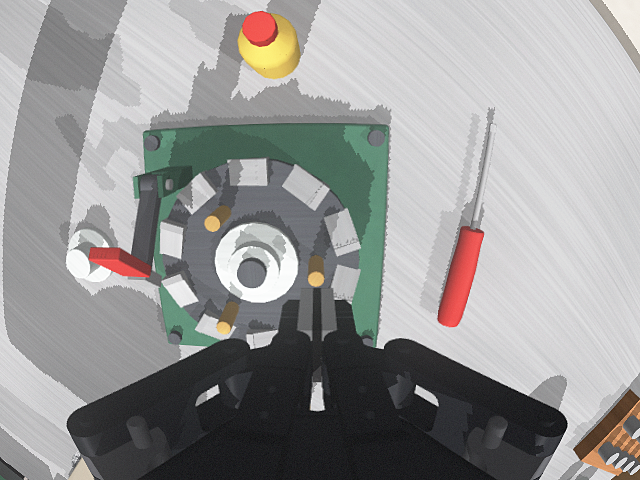

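Peg A is at (316,278), just ahead of the fingers, with free space on the +x side. I'll descend there.

```bash
python3 -m pendant '[{"x":0,"y":0,"z":0.04,"ax":0,"ay":0,"az":0,"grip":1},{"x":0,"y":0,"z":0.08,"ax":0,"ay":0,"az":0,"grip":1},{"x":0,"y":0,"z":0.115,"ax":0,"ay":0,"az":0,"grip":1},{"x":0,"y":0,"z":0.119,"ax":0,"ay":0,"az":0,"grip":1},{"x":0,"y":0,"z":0.119,"ax":0,"ay":0,"az":0,"grip":1}]'; python3 -c "
from h import *
inbase();inbase()
print(projw(b2w(pegs(V[3]),*V[:3])))
save('wrist','w3',(120,60,520,360),2)"
```

```text
time: 5.35
ee_pos: [0.5673, 0.0611, 0.067]
ee_rot: [-0.0, 0.941, 0.339, 0.001]
contact_force: [0.1, 0.1, 0.1]
finger_gap: 0.0002
finger_force: 0.0
t 5.35 tcp base mm [ 28.6 -47.1  67. ] F base [ 0.2 -0.   0.1]
t 5.35 tcp base mm [ 28.6 -47.1  67. ] F base [ 0.2 -0.   0.1]
[[316.7520549  382.4638343 ]
 [137.59522008 292.19056221]
 [176.03398975 436.85975626]]
```

View pics/w3.png

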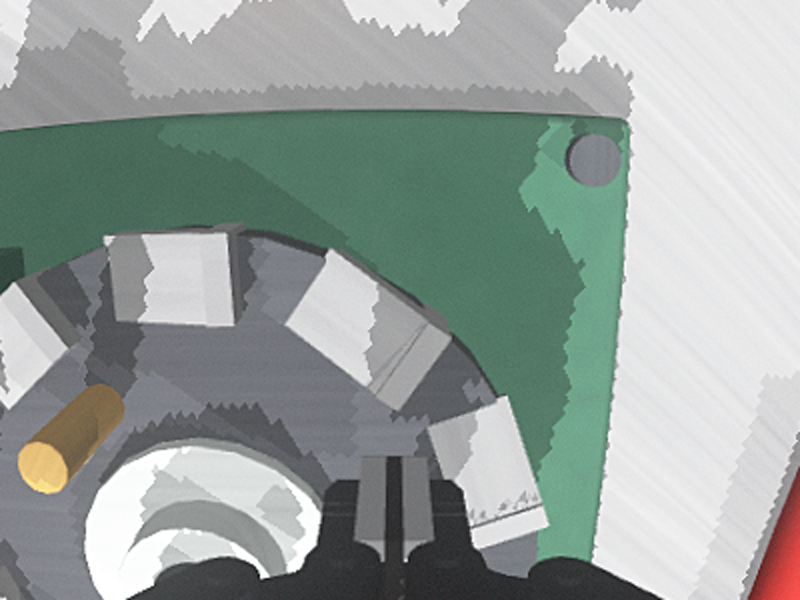

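```bash
python3 -m pendant '[{"x":-0.006,"y":0,"z":0,"ax":0,"ay":0,"az":0,"grip":1},{"x":-0.009,"y":0,"z":0,"ax":0,"ay":0,"az":0,"grip":1},{"x":-0.01,"y":0,"z":0,"ax":0,"ay":0,"az":0,"grip":1},{"x":-0.01,"y":0,"z":0,"ax":0,"ay":0,"az":0,"grip":1},{"x":-0.01,"y":0,"z":0,"ax":0,"ay":0,"az":0,"grip":1}]'; python3 -c "
from h import *
inbase()"; python3 -m pendant '[{"x":-0.001,"y":0,"z":0,"ax":0,"ay":0,"az":0,"grip":1},{"x":-0.002,"y":0,"z":0,"ax":0,"ay":0,"az":0,"grip":1},{"x":-0.003,"y":0,"z":0,"ax":0,"ay":0,"az":0,"grip":1},{"x":-0.003,"y":0,"z":0,"ax":0,"ay":0,"az":0,"grip":1},{"x":-0.003,"y":0,"z":0,"ax":0,"ay":0,"az":0,"grip":1}]'; python3 -c "
from h import *
inbase()"
```

```text
time: 6.02
ee_pos: [0.5592, 0.0544, 0.0665]
ee_rot: [0.0, 0.941, 0.339, 0.0]
contact_force: [1.4, -0.3, 0.8]
finger_gap: 0.0
finger_force: 0.3
t 6.03 tcp base mm [ 18.  -47.2  66.5] F base [ 0.8 -1.2  0.8]
time: 6.65
ee_pos: [0.5571, 0.0523, 0.0665]
ee_rot: [0.0, 0.941, 0.339, 0.0]
contact_force: [3.6, 2.0, -0.9]
finger_gap: 0.0
finger_force: 1.7
t 6.65 tcp base mm [ 15.  -47.4  66.5] F base [ 4.1 -0.8 -0.9]
```

```bash
python3 -m pendant '[{"x":-0.006,"y":-0.001,"z":0,"ax":0,"ay":0,"az":0,"grip":1},{"x":-0.012,"y":-0.002,"z":0,"ax":0,"ay":0,"az":0,"grip":1},{"x":-0.017,"y":-0.004,"z":0,"ax":0,"ay":0,"az":0,"grip":1},{"x":-0.021,"y":-0.005,"z":0,"ax":0,"ay":0,"az":0,"grip":1},{"x":-0.022,"y":-0.006,"z":0,"ax":0,"ay":0,"az":0,"grip":1}]'; python3 -c "
from h import *
inbase()
for w in (.45,.5,.55,.6,.65): print(w,projw(b2w(pegs(w),*V[:3])).round(1).tolist(),proj('top',b2w(pegs(w),*V[:3])).round(1).tolist())
save('wrist','w4',(0,100,400,400),2)"
```

```text
time: 7.28
ee_pos: [0.5358, 0.0427, 0.0666]
ee_rot: [0.0, 0.941, 0.339, -0.0]
contact_force: [3.9, 0.6, 0.7]
finger_gap: 0.0002
finger_force: 1.5
t 7.28 tcp base mm [ -7.5 -41.2  66.6] F base [ 3.4 -2.   0.7]
0.45 [[319.6, 355.2], [186.9, 185.0], [133.3, 356.8]] [[327.4, 269.2], [275.2, 255.8], [289.5, 307.9]]
0.5 [[316.9, 359.5], [193.2, 184.5], [129.8, 352.8]] [[327.8, 270.7], [276.3, 254.7], [288.0, 307.5]]
0.55 [[313.9, 363.5], [199.6, 184.3], [126.5, 348.7]] [[328.1, 272.3], [277.5, 253.7], [286.5, 307.0]]
0.6 [[310.8, 367.4], [206.1, 184.4], [123.3, 344.4]] [[328.3, 273.8], [278.7, 252.7], [285.1, 306.4]]
0.65 [[307.4, 371.0], [212.7, 184.9], [120.4, 340.1]] [[328.5, 275.4], [280.0, 251.8], [283.7, 305.8]]
```

View pics/w4.png

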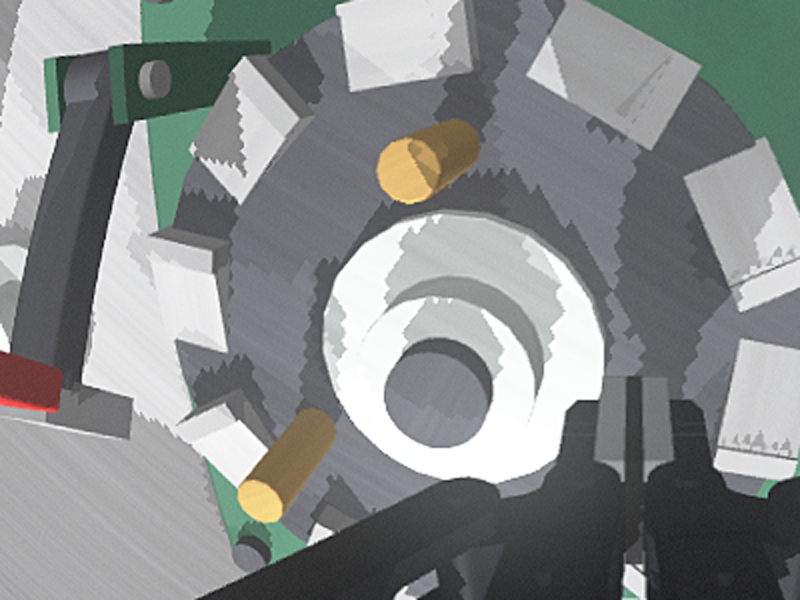

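Peg B is at (204,185), peg C at (130,350) and the hub at (219,296), which puts the wheel at about 0.54. That agrees with the contact geometry, so I'll push the last ~3.5 mm.

```bash
python3 -m pendant '[{"x":-0.001,"y":0,"z":0,"ax":0,"ay":0,"az":0,"grip":1},{"x":-0.002,"y":0,"z":0,"ax":0,"ay":0,"az":0,"grip":1},{"x":-0.003,"y":0,"z":0,"ax":0,"ay":0,"az":0,"grip":1},{"x":-0.0035,"y":-0.001,"z":0,"ax":0,"ay":0,"az":0,"grip":1},{"x":-0.0035,"y":-0.001,"z":0,"ax":0,"ay":0,"az":0,"grip":1}]'
python3 - <<'E'
from h import *
inbase();s=observe();save('wrist','w5',(0,100,400,400),2)
# check on previous picture idea: w from brass blobs in this one
im=cv2.imread('pics/w5.png');hsv=cv2.cvtColor(im,cv2.COLOR_BGR2HSV)
m=cv2.inRange(hsv,(12,90,190),(28,255,255))
n,l,st,c=cv2.connectedComponentsWithStats(m)
for i in range(1,n):
    if st[i,4]>400: print(st[i].tolist(),(c[i]/2+[0,100]).round(1))
print(projw(b2w([[0,0,78]],*V[:3]),s))
E
```

```text
time: 7.95
ee_pos: [0.5323, 0.0421, 0.0664]
ee_rot: [-0.001, 0.941, 0.339, 0.0]
contact_force: [2.0, 3.4, 2.9]
finger_gap: -0.0003
finger_force: 2.3
t 7.95 tcp base mm [-10.5 -39.5  66.4] F base [3.7 1.3 2.9]
[419, 122, 49, 54, 885] [223.5 170.6]
[231, 455, 46, 44, 1480] [126.8 338.3]
[[216.64457368 292.3363337 ]]
```

View pics/w5.png

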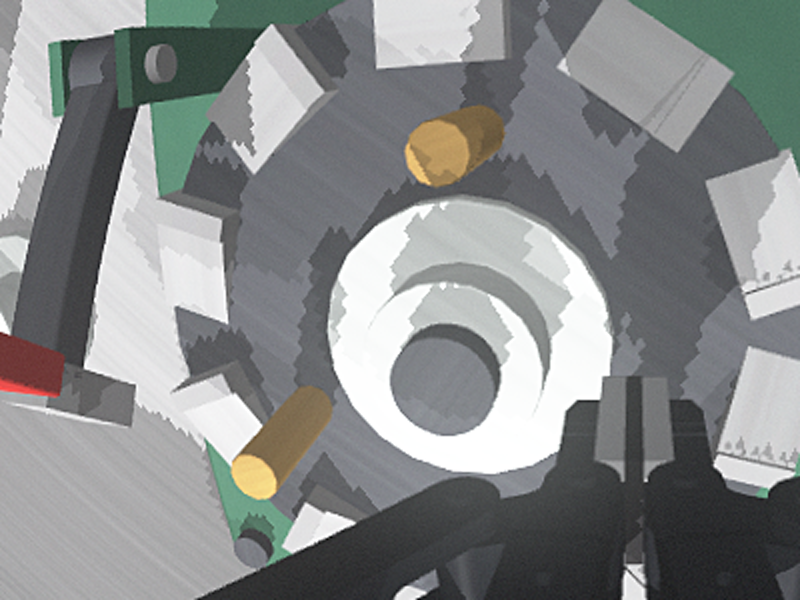

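Run:
```python
from h import *
s=observe()
ob=np.array([[218.5,176.5],[127,338.5],[222,290.5]])
def f(v):
    P=b2w(np.r_[pegs(v[0])[1:],[[0,0,78]]],V[0]+v[1],V[1]+v[2],V[2])
    return (projw(P,s)-ob).ravel()
r=least_squares(f,[.6,0,0]);print(r.x,r.fun.round(1))
inbase()
```

```text
[ 0.61774367  0.00128336 -0.00156147] [-0.1 -1.1  0.8 -0.8 -0.6  2. ]
t 8.0 tcp base mm [-10.5 -39.5  66.4] F base [5.3 1.2 3.4]
```

The wheel is at about 0.62, one notch to within measuring error. I'll back off, rise, and go round to the hinge side of the tab.

```bash
python3 -m pendant '[{"x":0.006,"y":0,"z":0,"ax":0,"ay":0,"az":0,"grip":1},{"x":0.012,"y":0,"z":-0.03,"ax":0,"ay":0,"az":0,"grip":1},{"x":0.015,"y":0,"z":-0.09,"ax":0,"ay":0,"az":0,"grip":1},{"x":0.04,"y":-0.01,"z":-0.134,"ax":0,"ay":0,"az":0,"grip":1},{"x":0.08,"y":-0.05,"z":-0.134,"ax":0,"ay":0,"az":0,"grip":1}]'; python3 -m pendant '[{"x":0.005,"y":-0.03,"z":0,"ax":0,"ay":0,"az":0,"grip":1},{"x":0.008,"y":-0.06,"z":0,"ax":0,"ay":0,"az":0,"grip":1},{"x":0.008,"y":-0.06,"z":0,"ax":0,"ay":0,"az":0,"grip":1},{"x":0.008,"y":-0.06,"z":0,"ax":0,"ay":0,"az":0,"grip":1},{"x":0.008,"y":-0.06,"z":0,"ax":0,"ay":0,"az":0,"grip":1}]'; python3 -c "
from h import *
inbase();save('wrist','w6')
for t in (.5,.6,.7): c,s=np.cos(t),np.sin(t); print(t,projw(b2w([[68-62*c+50*s,73,74+62*s+50*c],[68-70*c+50*s,73,74+70*s+50*c]],*V[:3])))"
```

```text
time: 8.62
ee_pos: [0.5652, 0.1299, 0.2042]
ee_rot: [0.002, 0.942, 0.337, 0.003]
contact_force: [1.1, -0.3, -0.9]
finger_gap: -0.0
finger_force: 0.0
time: 9.25
ee_pos: [0.5303, 0.1813, 0.2]
ee_rot: [0.0, 0.941, 0.338, -0.0]
contact_force: [-0.0, 0.8, -0.2]
finger_gap: -0.0002
finger_force: 0.0
t 9.25 tcp base mm [ 76.8  69.  200. ] F base [ 0.5  0.7 -0.2]
0.5 [[308.69173677 321.8739506 ]
 [308.68963313 334.97584012]]
0.6 [[308.48894871 313.19692016]
 [308.45318165 326.65526891]]
0.7 [[308.30105862 303.08267848]
 [308.22779388 316.65454546]]
```

View pics/w6.png

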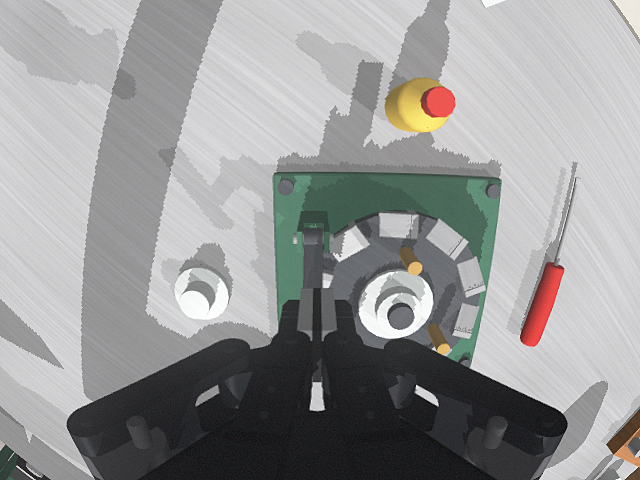

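The tab is hidden behind the fingers and the bar lies centred ahead of them at (313,260), so the alignment is good. I'll descend and start pushing back.

```bash
python3 -m pendant '[{"x":0,"y":0,"z":0.03,"ax":0,"ay":0,"az":0,"grip":1},{"x":0,"y":0,"z":0.06,"ax":0,"ay":0,"az":0,"grip":1},{"x":-0.004,"y":0,"z":0.065,"ax":0,"ay":0,"az":0,"grip":1},{"x":-0.01,"y":0,"z":0.065,"ax":0,"ay":0,"az":0,"grip":1},{"x":-0.014,"y":0,"z":0.065,"ax":0,"ay":0,"az":0,"grip":1}]'; python3 -c "
from h import *
inbase()"; python3 -m pendant '[{"x":-0.004,"y":0,"z":0.001,"ax":0,"ay":0,"az":0,"grip":1},{"x":-0.009,"y":0,"z":0.003,"ax":0,"ay":0,"az":0,"grip":1},{"x":-0.014,"y":0,"z":0.005,"ax":0,"ay":0,"az":0,"grip":1},{"x":-0.018,"y":0,"z":0.007,"ax":0,"ay":0,"az":0,"grip":1},{"x":-0.02,"y":0,"z":0.008,"ax":0,"ay":0,"az":0,"grip":1}]'; python3 -c "
from h import *
inbase()"
```

```text
time: 9.93
ee_pos: [0.52, 0.1732, 0.1367]
ee_rot: [0.0, 0.941, 0.339, 0.001]
contact_force: [-0.4, 1.0, -0.3]
finger_gap: 0.0
finger_force: 0.0
t 9.93 tcp base mm [ 63.7  69.3 136.7] F base [ 0.4  1.  -0.3]
time: 10.55
ee_pos: [0.5036, 0.1605, 0.1271]
ee_rot: [0.0, 0.941, 0.339, -0.0]
contact_force: [0.9, 0.3, 0.9]
finger_gap: 0.0
finger_force: 0.3
t 10.55 tcp base mm [ 43.   70.  127.1] F base [ 0.8 -0.3  0.9]
```

```bash
python3 -m pendant '[{"x":-0.004,"y":0,"z":0.002,"ax":0,"ay":0,"az":0,"grip":1},{"x":-0.008,"y":0,"z":0.004,"ax":0,"ay":0,"az":0,"grip":1},{"x":-0.012,"y":0,"z":0.006,"ax":0,"ay":0,"az":0,"grip":1},{"x":-0.015,"y":0,"z":0.008,"ax":0,"ay":0,"az":0,"grip":1},{"x":-0.016,"y":0,"z":0.009,"ax":0,"ay":0,"az":0,"grip":1}]'; python3 -c "
from h import *
inbase()";  python3 -m pendant '[{"x":-0.002,"y":0,"z":0.002,"ax":0,"ay":0,"az":0,"grip":1},{"x":-0.004,"y":0,"z":0.004,"ax":0,"ay":0,"az":0,"grip":1},{"x":-0.006,"y":0,"z":0.006,"ax":0,"ay":0,"az":0,"grip":1},{"x":-0.008,"y":0,"z":0.008,"ax":0,"ay":0,"az":0,"grip":1},{"x":-0.008,"y":0,"z":0.008,"ax":0,"ay":0,"az":0,"grip":1}]'; python3 -c "
from h import *
inbase()"
```

```text
time: 11.18
ee_pos: [0.4916, 0.1506, 0.1181]
ee_rot: [-0.0, 0.941, 0.339, 0.0]
contact_force: [2.7, 2.6, -2.9]
finger_gap: -0.0003
finger_force: 1.8
t 11.18 tcp base mm [ 27.3  70.1 118.1] F base [ 3.7  0.3 -2.9]
time: 11.8
ee_pos: [0.4855, 0.1456, 0.1101]
ee_rot: [-0.0, 0.941, 0.339, 0.0]
contact_force: [3.9, 3.6, -4.2]
finger_gap: 0.0001
finger_force: 2.4
t 11.8 tcp base mm [ 19.5  70.1 110.1] F base [ 5.3  0.3 -4.2]
```

```bash
python3 -m pendant '[{"x":-0.001,"y":0,"z":0.001,"ax":0,"ay":0,"az":0,"grip":1},{"x":-0.0015,"y":0,"z":0.002,"ax":0,"ay":0,"az":0,"grip":1},{"x":-0.002,"y":0,"z":0.002,"ax":0,"ay":0,"az":0,"grip":1},{"x":-0.0025,"y":0,"z":0.002,"ax":0,"ay":0,"az":0,"grip":1},{"x":-0.0025,"y":0,"z":0.002,"ax":0,"ay":0,"az":0,"grip":1}]'; python3 -c "
from h import *
inbase();save('side','s7',(270,200,470,350),4)"
```

```text
time: 12.42
ee_pos: [0.4844, 0.1446, 0.1083]
ee_rot: [-0.001, 0.941, 0.339, 0.001]
contact_force: [5.2, 5.6, -5.5]
finger_gap: 0.0003
finger_force: 3.6
t 12.43 tcp base mm [ 18.   70.  108.3] F base [ 7.6  0.9 -5.5]
```

View pics/s7.png

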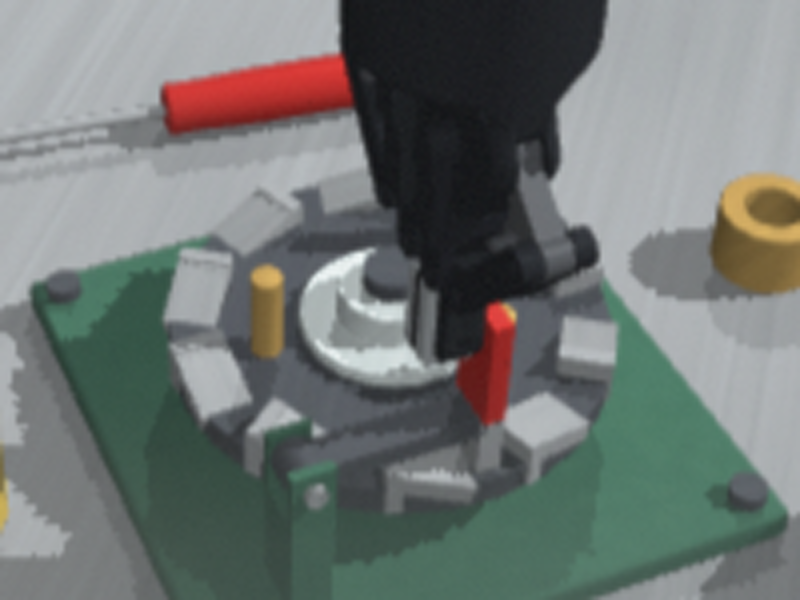

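The tab is back at its starting pixels and upright between the teeth. One more gentle nudge will show whether it is against its stop.

```bash
python3 -m pendant '[{"x":-0.001,"y":0,"z":0.0005,"ax":0,"ay":0,"az":0,"grip":1},{"x":-0.0015,"y":0,"z":0.001,"ax":0,"ay":0,"az":0,"grip":1},{"x":-0.002,"y":0,"z":0.001,"ax":0,"ay":0,"az":0,"grip":1},{"x":-0.002,"y":0,"z":0.001,"ax":0,"ay":0,"az":0,"grip":1},{"x":-0.002,"y":0,"z":0.001,"ax":0,"ay":0,"az":0,"grip":1}]'; python3 -c "
from h import *
inbase()"; python3 -m pendant '[{"x":-0.001,"y":0,"z":0.0,"ax":0,"ay":0,"az":0,"grip":1},{"x":-0.002,"y":0,"z":0,"ax":0,"ay":0,"az":0,"grip":1},{"x":-0.002,"y":0,"z":0,"ax":0,"ay":0,"az":0,"grip":1},{"x":-0.002,"y":0,"z":0,"ax":0,"ay":0,"az":0,"grip":1},{"x":-0.002,"y":0,"z":0,"ax":0,"ay":0,"az":0,"grip":1}]'; python3 -c "
from h import *
inbase()"
```

```text
time: 13.1
ee_pos: [0.4843, 0.1445, 0.1081]
ee_rot: [-0.002, 0.941, 0.339, 0.003]
contact_force: [6.5, 7.9, -4.5]
finger_gap: -0.0001
finger_force: 5.0
t 13.1 tcp base mm [ 17.8  70.  108.1] F base [10.1  2.  -4.5]
time: 13.72
ee_pos: [0.4843, 0.1444, 0.1081]
ee_rot: [-0.002, 0.941, 0.34, 0.005]
contact_force: [9.2, 11.3, -8.2]
finger_gap: 0.0001
finger_force: 7.3
t 13.72 tcp base mm [ 17.8  70.  108.1] F base [14.3  2.8 -8.2]
```

It has stalled at x=17.8 mm with the force rising, so it is against the stop. I'll back off, rise clear, and compare with the first picture.

```bash
python3 -m pendant '[{"x":0.012,"y":0,"z":0,"ax":0,"ay":0,"az":0,"grip":1},{"x":0.02,"y":0,"z":-0.01,"ax":0,"ay":0,"az":0,"grip":1},{"x":0.022,"y":0,"z":-0.06,"ax":0,"ay":0,"az":0,"grip":1},{"x":0.022,"y":0,"z":-0.12,"ax":0,"ay":0,"az":0,"grip":1},{"x":0.022,"y":0,"z":-0.18,"ax":0,"ay":0,"az":0,"grip":1}]'; python3 -m pendant '[{"x":-0.05,"y":0.03,"z":-0.02,"ax":0,"ay":0,"az":0,"grip":1},{"x":-0.1,"y":0.06,"z":-0.02,"ax":0,"ay":0,"az":0,"grip":1},{"x":-0.15,"y":0.1,"z":-0.02,"ax":0,"ay":0,"az":0,"grip":1},{"x":-0.2,"y":0.14,"z":-0.02,"ax":0,"ay":0,"az":0,"grip":1},{"x":-0.22,"y":0.18,"z":-0.02,"ax":0,"ay":0,"az":0,"grip":1}]'
python3 - <<'E'
from h import *
inbase()
save('side','s8',(270,200,470,350),4); save('side','s8f'); save('top','t8f')
for n,(a,b,bx) in {'side':('side0','s8f',(375,255,420,320)),'top':('top0','t8f',(240,295,275,325))}.items():
    for f in (a,b):
        im=cv2.imread(f'pics/{f}.png')[bx[1]:bx[3],bx[0]:bx[2]].astype(int)
        m=(im[:,:,2]>90)&(im[:,:,1]<60)&(im[:,:,0]<60);y,x=np.nonzero(m)
        print(n,f,len(x),x.mean().round(2),y.mean().round(2),x.min(),x.max(),y.min(),y.max())
for w in(.55,.6,.65): print(w,proj('side',b2w(pegs(w),*V[:3])).round(1).tolist(),proj('top',b2w(pegs(w),*V[:3])).round(1).tolist())
E
```

```text
time: 14.35
ee_pos: [0.4964, 0.1546, 0.2895]
ee_rot: [0.001, 0.941, 0.339, -0.001]
contact_force: [1.2, 0.3, -0.2]
finger_gap: -0.0001
finger_force: 0.0
time: 14.98
ee_pos: [0.4406, -0.1257, 0.3083]
ee_rot: [0.0, 0.941, 0.338, -0.001]
contact_force: [1.3, 0.4, 0.9]
finger_gap: -0.0002
finger_force: 0.0
t 14.97 tcp base mm [-188.2 -110.2  308.3] F base [ 1.3 -0.5  0.9]
side side0 350 16.17 33.43 9 23 16 50
side s8f 254 16.64 34.22 10 23 18 50
top top0 83 16.58 13.98 10 23 8 20
top t8f 99 17.15 13.91 10 26 6 20
0.55 [[371.4, 240.3], [337.1, 269.5], [396.0, 276.0]] [[328.1, 272.3], [277.5, 253.7], [286.5, 307.0]]
0.6 [[373.0, 240.5], [336.5, 268.4], [395.0, 276.9]] [[328.3, 273.8], [278.7, 252.7], [285.1, 306.4]]
0.65 [[374.6, 240.7], [336.0, 267.3], [393.9, 277.8]] [[328.5, 275.4], [280.0, 251.8], [283.7, 305.8]]
```

View pics/s8.png

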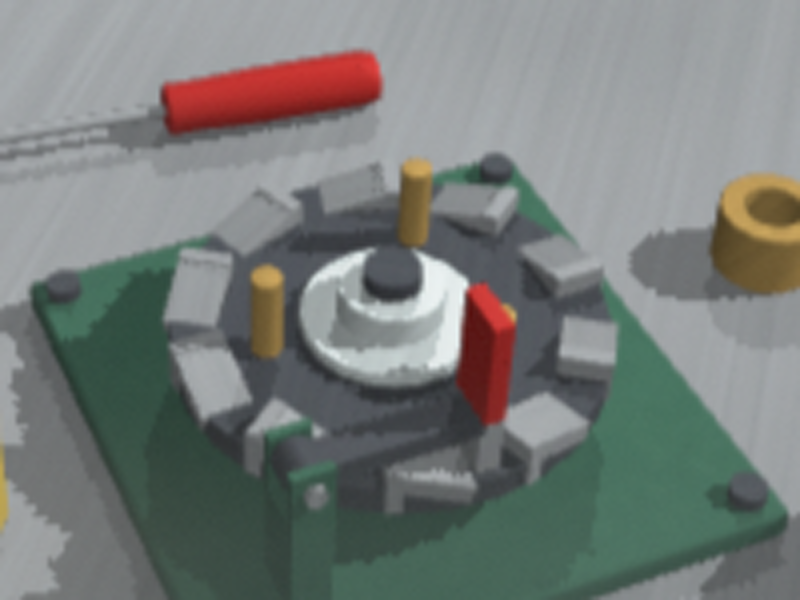

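The tab outline matches the start. Peg A is at (374,241), so the wheel is at about 0.62, and the bystanders in view are unmoved. Handing in.

```bash
python3 -m pendant '[{"x":0,"y":0,"z":0,"ax":0,"ay":0,"az":0,"grip":1},{"x":0,"y":0,"z":0,"ax":0,"ay":0,"az":0,"grip":1},{"x":0,"y":0,"z":0,"ax":0,"ay":0,"az":0,"grip":1},{"x":0,"y":0,"z":0,"ax":0,"ay":0,"az":0,"grip":1},{"x":0,"y":0,"z":0,"ax":0,"ay":0,"az":0,"grip":1}]'; python3 -c "
from cell import workorder
print(workorder.sign_off())"
```

```text
time: 15.75
ee_pos: [0.4427, -0.1233, 0.3073]
ee_rot: [-0.0, 0.941, 0.339, -0.0]
contact_force: [0.5, 0.4, 0.0]
finger_gap: -0.0003
finger_force: 0.0
the job is handed in; nothing more can be done
None
```

The job is handed in at 15.75 s: the pawl was tipped up, the wheel turned back one notch (about 0.62 rad by camera, against 0.628), the pawl pushed home against its stop, and the arm moved clear; the sign-off gave no verdict.

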